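# Size a stone ring on the stepped cone gauge and file it by colour

### The arm

A 7-joint arm with a two-finger parallel gripper is mounted at the origin on the work surface. World frame = base frame: x ahead of the robot, y to its left, z up, the work surface at z = 0. Lengths are in m, angles in rad, forces in N, time in s.
With the tool pointing down it reaches from about 0.425 to 0.8 m from the base axis. Payload 8.3 kg.
Tool frame: the origin (TCP) lies midway between the tips of the shut fingers; the grasp point (between the pads) lies 19 mm behind it (env.grasp_offset is the distance from the TCP to the grasp point, in m); z points along the fingers, y is the line along which they close (so a half turn about z gives the same grasp; the last joint's range is limited). The gripper opens to 85 mm and grips with 20 to 120 N. Pads are 22 mm wide; open, the fingers measure 114 mm over their backs; the gripper's body (76 mm by 85 mm) begins 54 mm behind the grasp point. The pads swing forward as they close: fully open they stand 13 mm farther back than shut.
Start: joints at [-0.063, 0.383, 0.016, 1.37, -0.006, 1.388, -0.046], TCP at [0.625, 0, 0.231] pointing down, gripper open.
Joint ranges: [-2.95, 2.95], [-0.25, 2.06], [-1.52, 1.56], [0.18, 2.33], [-1.44, 4.58], [0.02, 2.06], [-3.01, 3.01]. Speed limits (rad/s): [2.39, 2.39, 3.01, 3.01, 3.14, 3.14, 3.14].

### API

Orientations are given as a unit quaternion [w, x, y, z].
In Python, from cell import telemetry, camera, camera_params, job, env gives the robot as it stands.
- The arm moves only by the tool servo_tool, never from a script. Its argument "motion" is text: rows parted by semicolons, each of 4 numbers parted by spaces: the shift along the tool's x, y, z in m, then the turn about the tool's z in degrees. In form: tx ty tz roll; .... A call has 1 to 12 rows; each row shifts and turns the commanded pose from where the row before left it, along the tool's axes as they then stand; what a row does not reach is not made up. A row lasts 1/12 s, in which the tool goes at most 41.7 mm and 7.16 degrees, less where a joint would pass 70% of its speed; a pose out of reach is approached as far as the arm can. A call with a gripper value outside its range is refused whole. "gripper" is the closure, from 0 (fully open) to 1 (shut), set as the call begins (left out, the last holds). The fingers move at their own pace and stop on an object; the grip force is fixed at half the most. Time passes only in rows, so rows that do not move let the fingers close. It gives the time, the measured TCP pose, the force, the opening and the grip force at its end, in the units of the state.
- telemetry.state(): the state, without advancing time (a new reading comes with each control period).
- camera(name): name is "scene" or "side" or "wrist"; returns the picture (400x640x3 uint8, red, green, blue); there is no depth.
- camera_params(name): a dict with "mtx" (3x3 intrinsics, pixels), "dist" ([k1, k2, p1, p2, k3] as OpenCV has them; the pictures are not rectified), "R" (3x3) and "t" (3): a world point X has camera coordinates R X + t. Camera axes: x right, y down, z forward; pixel columns grow to the right and rows downward; lengths in m; the calibration is good to about 2 mm. A picture is of the moment at which its call begins: read the wrist's pose just before it. camera_params takes no time and is no camera call; for the wrist camera it gives the pose at the moment of the call.
- job.hand_in(): hands the job in; it is judged then, once.
The state is a dict: "clock": time; "q": joint angles; "joint_vel": joint speeds; "tau": joint torques, N m; "position": TCP position; "eef_rot": TCP orientation; "wrist_force": force on the tool from outside, world axes, zero at the start; "moment": the same for the moment, N m; "finger_gap": finger opening in m; "gripper_force": force on a finger pad.
Only numpy, scipy, OpenCV 4.12 (cv2) and the standard library are available. Lean on these libraries where they do the work, as an engineer would, in place of code of your own. Each camera call takes 0.05 s, during which the arm holds its last target. There are 200 camera calls.

### The job

Find the bore size of the stone ring that stands in the rack slot with the white tag: lay it flat on the open table and let go, then take it round its rim, ease it (do not drop it) down the coloured cone gauge until the gauge stops it, and let go so that it sits level there. The band it comes to rest on is its size: lift it off again and set it flat in the tray of that colour, without dropping it. Leave the other two rings in their slots and do not disturb the notebook or the marker pen.

Things in the scene. Friction and masses are not known exactly. Their poses are not given: they have to be found in the camera images.
- ring_a_center (a point): One of three grey stone rings: outside diameter 62 mm, 22 mm thick, about 110 g, bore 22, 30 or 38 mm (for the gauge to tell). The point is the ring's centre; its y axis is the axis of the bore (level while the ring stands on edge in the rack, vertical when it lies flat). Which ring stands in which slot varies.
- ring_b_center (a point): One of three grey stone rings: outside diameter 62 mm, 22 mm thick, about 110 g, bore 22, 30 or 38 mm (for the gauge to tell). The point is the ring's centre; its y axis is the axis of the bore (level while the ring stands on edge in the rack, vertical when it lies flat). Which ring stands in which slot varies.
- ring_c_center (a point): One of three grey stone rings: outside diameter 62 mm, 22 mm thick, about 110 g, bore 22, 30 or 38 mm (for the gauge to tell). The point is the ring's centre; its y axis is the axis of the bore (level while the ring stands on edge in the rack, vertical when it lies flat). Which ring stands in which slot varies.
- rack: Fixed wooden rack, base plate 8 mm thick, three slots 80 mm apart along its y. Each ring stands on edge on the plate (top 70 over the table), bore axis along the rack's y, loosely between two cheeks (27 apart inside, 35 over all, tops 26 over the table) and two low stops (tops 18). Origin: on the table under the middle slot; x points away from the robot.
- slot_tagged (a point): Where the centre of the ring to be sized stands, in the end slot on the rack's +y side; a white paper tag (34 x 44 mm) lies on the rack's base beside this slot, on the side away from the robot.
- slot_middle (a point): Where the centre of the ring in the middle slot stands (this ring stays).
- slot_far (a point): Where the centre of the ring in the end slot on the rack's -y side stands (this ring stays).
- gauge: Upright stepped cone gauge, fixed. Origin: on the table, on its axis, z up. Diameters, and heights of tops over the table, in mm: dark foot 90, to 10; red band 42, to 26; yellow band 34, to 40; blue band 26, to 54; metal nose 18, to 69. The top 2.5 of each coloured band is a sloping shoulder that narrows to the next diameter.
- gauge_tip (a point): The point on top of the gauge's nose, 78 mm over the table, on its axis. A ring stops on the shoulder of the first band thicker than its bore, the band that shows right under it: the centre of a 22 bore ring then lies 63.8 mm over the table (blue), 30 bore 49.8 (yellow), 38 bore 35.8 (red).
- tray_blue: Shallow square blue tray, 104 x 104 mm outside, walls 3 thick, rim 11 high over its underside, floor 3 thick; it lies fixed on the 4 mm sorting board, so its inner floor is 7 mm above the table. Origin: centre of its underside, sides along its x and y. The three trays lie in a row with 4 mm between them, in any order.
- tray_yellow: Shallow square yellow tray, 104 x 104 mm outside, walls 3 thick, rim 11 high over its underside, floor 3 thick; it lies fixed on the 4 mm sorting board, so its inner floor is 7 mm above the table. Origin: centre of its underside, sides along its x and y. The three trays lie in a row with 4 mm between them, in any order.
- tray_red: Shallow square red tray, 104 x 104 mm outside, walls 3 thick, rim 11 high over its underside, floor 3 thick; it lies fixed on the 4 mm sorting board, so its inner floor is 7 mm above the table. Origin: centre of its underside, sides along its x and y. The three trays lie in a row with 4 mm between them, in any order.
- notebook_center (a point): Yellow field notebook lying flat, 104 x 152 x 16 mm (long side along its y), loose; bystander. The point is its centre.
- marker_center (a point): White marker pen with a green cap, 132 mm long along its y, 16 mm thick, loose, lying flat; bystander. The point is its centre.
There are look-alikes about, which are no part of the job. Leave any pink look-alike of the tray_yellow alone.

How it is judged:
On the way, in this order (a step that is already met when the one before it is completed fails the run):
1. the ring from the tagged slot lies flat on the table, let go (distance between each of ring_a_center, ring_b_center, ring_c_center and slot_tagged above 0.05 m and ((angle between the y axis of ring_a_center and the z axis of gauge, either way round below 0.12 rad and height (world z) of ring_a_center below 0.015 m and contact force between the fingers and ring_a below 0.02 N) or (angle between the y axis of ring_b_center and the z axis of gauge, either way round below 0.12 rad and height (world z) of ring_b_center below 0.015 m and contact force between the fingers and ring_b below 0.02 N) or (angle between the y axis of ring_c_center and the z axis of gauge, either way round below 0.12 rad and height (world z) of ring_c_center below 0.015 m and contact force between the fingers and ring_c below 0.02 N))), for 0.2 s.
2. that ring rests level on the gauge where its bore stops it, let go (distance between each of ring_a_center, ring_b_center, ring_c_center and slot_tagged above 0.05 m and ((horizontal distance between ring_a_center and gauge below 0.007 m and angle between the y axis of ring_a_center and the z axis of gauge, either way round below 0.12 rad and contact force between the fingers and ring_a below 0.02 N and z of ring_a_center in the frame of gauge between 0.05975 and 0.06775 m and linear speed of ring_a below 0.02 m/s) or (horizontal distance between ring_b_center and gauge below 0.007 m and angle between the y axis of ring_b_center and the z axis of gauge, either way round below 0.12 rad and contact force between the fingers and ring_b below 0.02 N and z of ring_b_center in the frame of gauge between 0.04575 and 0.05375 m and linear speed of ring_b below 0.02 m/s) or (horizontal distance between ring_c_center and gauge below 0.007 m and angle between the y axis of ring_c_center and the z axis of gauge, either way round below 0.12 rad and contact force between the fingers and ring_c below 0.02 N and z of ring_c_center in the frame of gauge between 0.03175 and 0.03975 m and linear speed of ring_c below 0.02 m/s))), for 0.3 s.
At the end, for the whole second after the job is handed in: The ring from the tagged slot lies flat (within 0.12 rad) and still inside the tray of the colour of the band that stopped it (centre within 22 mm of the tray's centre along both sides, at most 23 mm over the table), let go; the other two rings stand in their slots (within 15 mm) (distance between each of ring_a_center, ring_b_center, ring_c_center and slot_tagged above 0.05 m and distance between any of ring_a_center, ring_b_center, ring_c_center and slot_middle below 0.015 m and distance between any of ring_a_center, ring_b_center, ring_c_center and slot_far below 0.015 m and ((x of ring_a_center in the frame of tray_blue between -0.022 and 0.022 m and y of ring_a_center in the frame of tray_blue between -0.022 and 0.022 m and angle between the y axis of ring_a_center and the z axis of gauge, either way round below 0.12 rad and height (world z) of ring_a_center below 0.023 m and contact force between the fingers and ring_a below 0.02 N and linear speed of ring_a below 0.02 m/s) or (x of ring_b_center in the frame of tray_yellow between -0.022 and 0.022 m and y of ring_b_center in the frame of tray_yellow between -0.022 and 0.022 m and angle between the y axis of ring_b_center and the z axis of gauge, either way round below 0.12 rad and height (world z) of ring_b_center below 0.023 m and contact force between the fingers and ring_b below 0.02 N and linear speed of ring_b below 0.02 m/s) or (x of ring_c_center in the frame of tray_red between -0.022 and 0.022 m and y of ring_c_center in the frame of tray_red between -0.022 and 0.022 m and angle between the y axis of ring_c_center and the z axis of gauge, either way round below 0.12 rad and height (world z) of ring_c_center below 0.023 m and contact force between the fingers and ring_c below 0.02 N and linear speed of ring_c below 0.02 m/s))); the robot touches nothing.
It fails at once if a ring that should stay is knocked out of its slot (more than 15 mm) (not (distance between any of ring_a_center, ring_b_center, ring_c_center and slot_middle below 0.015 m and distance between any of ring_a_center, ring_b_center, ring_c_center and slot_far below 0.015 m)).
It fails at once if the notebook or the marker pen is moved more than 20 mm (distance of any of notebook_center, marker_center from where it was at the start of the episode above 0.02 m).
It fails at once if the ring is dropped down the gauge (over the gauge and faster than 0.5 m/s) ((horizontal distance between ring_a_center and gauge below 0.012 m and height (world z) of ring_a_center below 0.085 m and linear speed of ring_a above 0.5 m/s) or (horizontal distance between ring_b_center and gauge below 0.012 m and height (world z) of ring_b_center below 0.085 m and linear speed of ring_b above 0.5 m/s) or (horizontal distance between ring_c_center and gauge below 0.012 m and height (world z) of ring_c_center below 0.085 m and linear speed of ring_c above 0.5 m/s)).
It fails at once if the ring is dropped into a tray (over it, lower than 50 mm, faster than 0.75 m/s) ((horizontal distance between ring_a_center and tray_blue below 0.06 m and height (world z) of ring_a_center below 0.05 m and linear speed of ring_a above 0.75 m/s) or (horizontal distance between ring_a_center and tray_yellow below 0.06 m and height (world z) of ring_a_center below 0.05 m and linear speed of ring_a above 0.75 m/s) or (horizontal distance between ring_a_center and tray_red below 0.06 m and height (world z) of ring_a_center below 0.05 m and linear speed of ring_a above 0.75 m/s) or (horizontal distance between ring_b_center and tray_blue below 0.06 m and height (world z) of ring_b_center below 0.05 m and linear speed of ring_b above 0.75 m/s) or (horizontal distance between ring_b_center and tray_yellow below 0.06 m and height (world z) of ring_b_center below 0.05 m and linear speed of ring_b above 0.75 m/s) or (horizontal distance between ring_b_center and tray_red below 0.06 m and height (world z) of ring_b_center below 0.05 m and linear speed of ring_b above 0.75 m/s) or (horizontal distance between ring_c_center and tray_blue below 0.06 m and height (world z) of ring_c_center below 0.05 m and linear speed of ring_c above 0.75 m/s) or (horizontal distance between ring_c_center and tray_yellow below 0.06 m and height (world z) of ring_c_center below 0.05 m and linear speed of ring_c above 0.75 m/s) or (horizontal distance between ring_c_center and tray_red below 0.06 m and height (world z) of ring_c_center below 0.05 m and linear speed of ring_c above 0.75 m/s)).
It also fails if it takes over 54 s, if anything falls off the work surface, if the arm or the gripper's body presses on something with over 40 N, if the wrist force passes 120 N, or if a joint passes its speed limit or range.

## Working session

There is one attempt and no reset: what is moved stays moved. The work goes in short steps, Python scripts to look and compute and a tool call to move; the robot and the scene stay as the last step left them, time stands still between calls to the robot, and variables do not carry over. Pictures are saved under pics/ and viewed, at most 10 in all, crops included, and the job is handed in when it is done.

Besides the shell and the picture viewer there is one more tool, called after "Emit:" by a JSON object that holds its "api" and its "payload". servo_tool: Moves the arm, as the interface text tells. Its arguments: {"type":"object","properties":{"motion":{"type":"string"},"gripper":{"type":"number"}},"required":["motion"]}

```bash
mkdir -p pics; ls; python3 - <<'E'
from cell import telemetry, camera, camera_params, env
import cv2,numpy as np
print(telemetry.state()); print(env.grasp_offset)
for n in("scene","side","wrist"):
    p=camera_params(n);im=camera(n);cv2.imwrite(f"pics/{n}0.png",im[:,:,::-1])
    print(n,p)
a=[cv2.imread(f"pics/{n}0.png") for n in("scene","side")]
E
```

```text
pics
{'clock': 0.0, 'q': array([-0.06286416,  0.38426909,  0.0163753 ,  1.37118354, -0.00629358,
        1.38817953, -0.0464783 ]), 'joint_vel': array([ 0.00134696, -0.00063991, -0.00054903,  0.00120623,  0.00026581,
        0.0008219 ,  0.0003443 ]), 'tau': array([-4.50568632e-04, -6.27588844e+01,  8.43669288e-01, -3.71825659e+01,
        1.65239023e-02,  1.39937960e-02, -1.08329079e-04]), 'position': array([6.24491173e-01, 9.94510429e-06, 2.30246284e-01]), 'eef_rot': array([-6.87668703e-04,  7.07088975e-01,  7.07123887e-01, -7.19102968e-04]), 'wrist_force': array([ 0.67685228, -0.07927289,  0.59827594]), 'moment': array([ 0.0344629 , -0.00891637, -0.00783893]), 'gripper_force': 0.0, 'finger_gap': 0.08503088313379346}
0.0187
scene {'mtx': array([[464.7851729 ,   0.        , 315.8305718 ],
       [  0.        , 464.7851729 , 190.26757256],
       [  0.        ,   0.        ,   1.        ]]), 'dist': array([-0.10978323,  0.        ,  0.        ,  0.        ,  0.        ]), 'R': array([[-0.87642044,  0.48151852, -0.00520897],
       [ 0.33611051,  0.6039428 , -0.72269137],
       [-0.3
[... 335 characters left out ...]
  ]), 'R': array([[ 0.85671331, -0.51563975,  0.01256769],
       [-0.33309955, -0.57170545, -0.74979835],
       [ 0.39381085,  0.63817594, -0.66154704]]), 't': array([-0.43707745,  0.25595161,  0.74966319])}
wrist {'mtx': array([[278.71107159,   0.        , 323.58802809],
       [  0.        , 278.71107159, 195.58206258],
       [  0.        ,   0.        ,   1.        ]]), 'dist': array([-0.03771054,  0.        ,  0.        ,  0.        ,  0.        ]), 'R': array([[ 9.99999921e-01,  1.50447109e-04, -3.68793383e-04],
       [ 2.43775815e-04, -9.63422639e-01,  2.67986491e-01],
       [-3.14986102e-04, -2.67986560e-01, -9.63422599e-01]]), 't': array([-0.62479368, -0.03538773,  0.37785265])}
```

View pics/scene0.png

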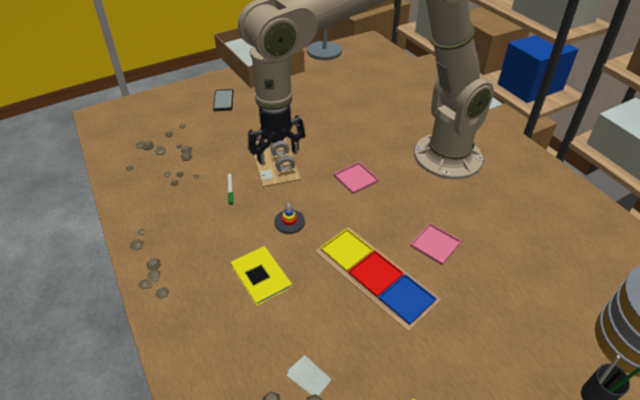

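View pics/side0.png

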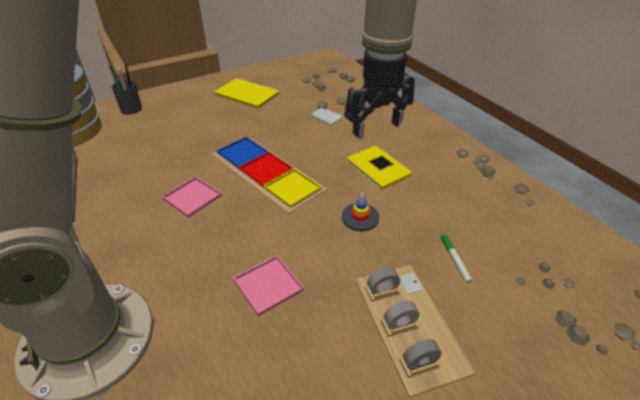

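Side view: the rack's three rings are at (383,281), (401,316) and (421,353). The white tag at (411,283) lies by the first of them, on the rack; the paper at (327,116) is off the rack, so it is a decoy. The gauge is at (361,212), the trays at blue (242,152), red (266,168) and yellow (294,188). The pink mats are look-alikes. The notebook is at (379,166) and the marker at (456,258).

```bash
cat > h.py <<'E'
import cv2,numpy as np
from cell import telemetry,camera,camera_params
def ray(p,uv):
    n=cv2.undistortPoints(np.float64([[uv]]),p["mtx"],p["dist"])[0,0]
    return -p["R"].T@p["t"], p["R"].T@np.array([n[0],n[1],1])
def plane(p,uv,z):
    c,d=ray(p,uv); return (c+d*(z-c[2])/d[2])
def proj(p,X):
    return cv2.projectPoints(np.float64(X).reshape(-1,3),cv2.Rodrigues(p["R"])[0],p["t"],p["mtx"],p["dist"])[0].reshape(-1,2)
def blobs(im,lo,hi,amin=60):
    hsv=cv2.cvtColor(im,cv2.COLOR_RGB2HSV); m=cv2.inRange(hsv,np.array(lo),np.array(hi))
    n,_,s,c=cv2.connectedComponentsWithStats(m)
    return [(s[i,4],c[i].round(1)) for i in range(1,n) if s[i,4]>=amin],m
COL=dict(red=((0,150,90),(8,255,255)),yellow=((25,150,90),(35,255,255)),blue=((105,140,60),(125,255,255)))
E
python3 - <<'E'
from h import *
for n in("side","scene"):
    im=cv2.imread(f"pics/{n}0.png")[:,:,::-1]; im=np.ascontiguousarray(im); p=camera_params(n)
    for k,(lo,hi) in COL.items():
        for a,c in blobs(im,lo,hi,20)[0]: print(n,k,a,c,plane(p,c,.007 if a>200 else .033).round(4))
p=camera_params("side")
for nm,uv,z in [("tag",(411,283),.008),("r1",(383,281),.039),("r2",(401,316),.039),("r3",(421,353),.039),("mk1",(444,238),.008),("mk2",(468,279),.008),("tip",(361,194),.078),("rackc1",(357,278),.008),("rackc2",(410,267),.008),("rackc3",(473,374),.008),("rackc4",(409,391),.008)]: print(nm,plane(p,uv,z).round(3))
E
```

```text
side red 820 [265.5 168.2] [0.4965 0.2943 0.007 ]
side red 80 [359.8 215.8] [ 0.5941 -0.009   0.033 ]
side yellow 1027 [246.5  92.2] [0.6233 0.7263 0.007 ]
side yellow 1234 [379.4 166.3] [0.7681 0.1468 0.007 ]
side yellow 1136 [292.3 187. ] [0.5222 0.1877 0.007 ]
side yellow 61 [360.5 209.6] [0.6073 0.0074 0.033 ]
side blue 708 [241.3 151.4] [0.4703 0.4005 0.007 ]
side blue 31 [360.9 205. ] [0.6171 0.02   0.033 ]
scene red 55 [289.2 221.2] [0.6202 0.034  0.033 ]
scene red 1314 [375.2 272.5] [0.4943 0.2865 0.007 ]
scene yellow 9107 [48.1 46.4] [ 1.1514 -1.6342  0.007 ]
scene yellow 6583 [167.1  26.8] [ 0.5629 -1.5058  0.007 ]
scene yellow 38 [288.6 216.2] [0.613  0.0158 0.033 ]
scene yellow 1171 [346.3 248.6] [0.5186 0.1802 0.007 ]
scene yellow 1692 [260.4 273.8] [0.7608 0.1435 0.007 ]
scene blue 2386 [525.4  66.2] [-0.7319 -0.3135  0.007 ]
scene blue 674 [562.5  68.2] [-0.8806 -0.2221  0.007 ]
scene blue 20 [288.6 212.4] [0.6063 0.0023 0.033 ]
scene blue 1443 [406.8 298.5] [0.4697 0.393  0.007 ]
tag [ 0.588 -0.204  0.008]
r1 [ 0.525 -0.188  0.039]
r2 [ 0.506 -0.268  0.039]
r3 [ 0.49  -0.342  0.039]
mk1 [ 0.734 -0.144  0.008]
mk2 [ 0.696 -0.256  0.008]
tip [0.608 0.011 0.078]
rackc1 [ 0.501 -0.137  0.008]
rackc2 [ 0.613 -0.17   0.008]
rackc3 [ 0.556 -0.408  0.008]
rackc4 [ 0.444 -0.374  0.008]
```

View pics/wrist0.png

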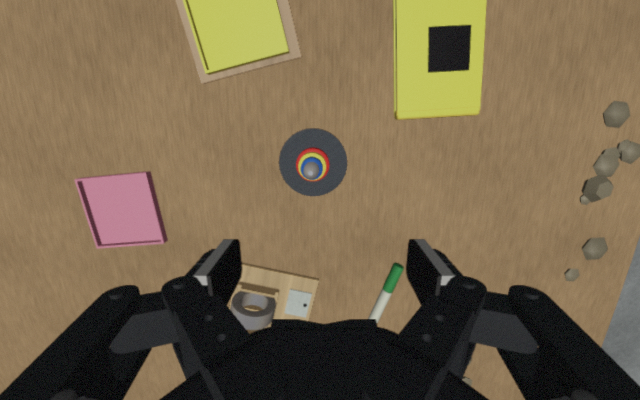

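The wrist view shows the gauge at (313,161), the pink look-alike at (120,210), and the tagged slot at (253,310) with its tag at (298,303) beside it. The marker is at (385,292) and the notebook at (440,55). I'll move above the tagged slot and turn so the fingers close along the rack's y.

Emit:
{"api": "servo_tool", "payload": {"motion": "-0.031 -0.016 0 0;-0.031 -0.016 0 0;-0.031 -0.016 0 0;-0.031 -0.016 0 0;-0.031 -0.016 0 0;-0.031 -0.016 0 0;0 0 0 -7;0 0 0 -7;0 0 0 -7;0 0 0 -7;0 0 0 -7;0 0 0 -7"}}

```text
clock: 1.15
position: [0.5287, -0.1859, 0.231]
eef_rot: [-0.0, 0.404, 0.915, -0.0]
wrist_force: [-0.3, -0.1, -0.4]
finger_gap: 0.0857
gripper_force: 0.0
```

Emit:
{"api": "servo_tool", "payload": {"motion": "0 0 0 -7;0 0 0 -7;0 0 0 -7;0 0 0 -7;0 0 0 -7;0 0 0 0;0 0 0 0"}}

```text
clock: 1.73
position: [0.5288, -0.186, 0.231]
eef_rot: [-0.0, 0.115, 0.993, 0.0]
wrist_force: [-0.3, 0.1, -0.4]
finger_gap: 0.0854
gripper_force: 0.0
```

```bash
python3 - <<'E'
from h import *
p=camera_params("wrist");im=camera("wrist");cv2.imwrite("pics/w1.png",im[:,:,::-1]);np.savez("w1.npz",**p)
s=telemetry.state();print(s["clock"],s["position"],s["eef_rot"],s["q"][6])
E
```

```text
1.7833 [ 0.52883144 -0.18599958  0.23107814] [-2.42897693e-04  1.15471209e-01  9.93310795e-01  7.89227380e-05] 1.6126253609404246
```

View pics/w1.png

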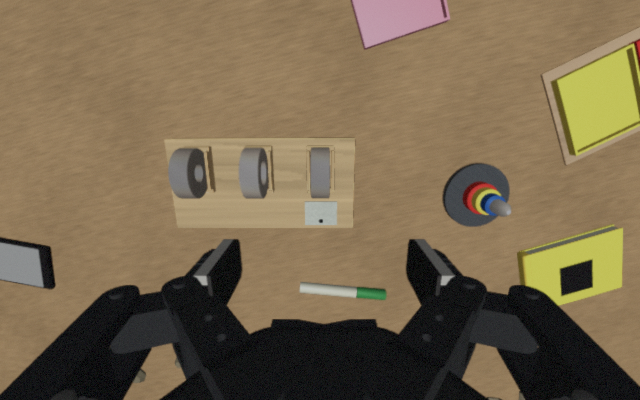

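The rack's three rings are at (188,173), (254,173) and (320,173). The tag at (321,213) is beside the right-hand one, on the side away from the robot, so that ring at (320,173) is the target.

```bash
python3 - <<'E'
from h import *
p=dict(np.load("w1.npz"));im=np.ascontiguousarray(cv2.imread("pics/w1.png")[:,:,::-1])
hsv=cv2.cvtColor(im,cv2.COLOR_RGB2HSV)
m=((hsv[...,1]<70)&(hsv[...,2]<170)&(hsv[...,2]>40)).astype(np.uint8);m[:120]=0;m[205:]=0;m[:,:160]=0;m[:,360:]=0
m=cv2.morphologyEx(m,cv2.MORPH_OPEN,np.ones((3,3)))
n,_,s,c=cv2.connectedComponentsWithStats(m)
ex=np.array([-.973,.2294,0]);ey=np.array([.2294,.973,0])
for i in range(1,n):
    if s[i,4]<300: continue
    x,y,w,h,a=s[i];print("ring",s[i],c[i])
    cx=x+w/2-.5
    C,d1=ray(p,(cx,y-.5));_,d2=ray(p,(cx,y+h-.5));d=d1/np.linalg.norm(d1)+d2/np.linalg.norm(d2)
    P=C+d*(.039-C[2])/d[2]
    L=plane(p,(x-.5,y+h/2),.068);R=plane(p,(x+w-.5,y+h/2),.068);print("bisect",P,"topL/R",L,R,(R-L)@ey,(L+R)/2)
for uv in[(166,139),(354,138),(353,227),(178,227)]: print("rack",plane(p,uv,.008).round(4))
print("tag",plane(p,(321,213),.008))
# gauge foot ellipse in both wrist pics
for f,roi in(("w1",(440,155,80,80)),("wrist0",(270,120,90,85))):
    g=cv2.imread(f"pics/{f}.png");x,y,w,h=roi;k=((g[y:y+h,x:x+w].max(2)<75)).astype(np.uint8)
    cs=max(cv2.findContours(k,0,2)[0],key=cv2.contourArea);hl=cv2.convexHull(cs)+np.array([x,y])
    print(f,cv2.fitEllipse(hl))
    if f=="w1":
        Q=np.array([plane(p,q[0],.010)[:2] for q in hl]);print("foot c",cv2.minEnclosingCircle(Q.astype(np.float32)))
E
```

```text
ring [ 168  148   39   50 1672] [187.07894737 172.92703349]
bisect [ 0.4869244  -0.34941762  0.039     ] topL/R [ 0.48006673 -0.35590291  0.068     ] [ 0.4904258  -0.31241997  0.068     ] 0.044685269070069235 [ 0.48524626 -0.33416144  0.068     ]
ring [ 238  148   30   50 1355] [252.83542435 172.52546125]
bisect [ 0.50572041 -0.27037576  0.039     ] topL/R [ 0.49852821 -0.27828339  0.068     ] [ 0.5062857  -0.24549739  0.068     ] 0.03368035363014337 [ 0.50240696 -0.26189039  0.068     ]
ring [310 148  20  50 979] [319.58631256 172.43820225]
bisect [ 0.52454789 -0.19059132  0.039     ] topL/R [ 0.51705028 -0.19983674  0.068     ] [ 0.52215141 -0.17813166  0.068     ] 0.0222892384422771 [ 0.51960084 -0.1889842   0.068     ]
rack [ 0.4405 -0.3774  0.008 ]
rack [ 0.4962 -0.1385  0.008 ]
rack [ 0.6165 -0.1645  0.008 ]
rack [ 0.5602 -0.4067  0.008 ]
tag [ 0.58595155 -0.20358322  0.008     ]
w1 ((473.3740539550781, 193.9374542236328), (57.689579010009766, 64.43629455566406), 47.96458435058594)
foot c ((0.607245922088623, 0.004902977030724287), 0.043454304337501526)
wrist0 ((328.69488525390625, 184.0465087890625), (12.011277198791504, 31.056663513183594), 55.17313003540039)
```

Emit:
{"api": "servo_tool", "payload": {"motion": "0.003 -0.005 0 0;0 0 0.036 0;0 0 0.036 0;0 0 0.036 0;0 0 0.036 0;0 0 0.024 0;0 0 0.02 0;0 0 0.005 0;0 0 0 0;0 0 0 0", "gripper": 0.3}}

```text
clock: 2.62
position: [0.5254, -0.1905, 0.0392]
eef_rot: [0.0, 0.114, 0.994, -0.0]
wrist_force: [0.1, -0.4, 0.2]
finger_gap: 0.06
gripper_force: 0.0
```

Emit:
{"api": "servo_tool", "payload": {"motion": "0 0 0 0;0 0 0 0;0 0 0 0;0 0 0 0;0 0 0 0;0 0 0 0;0 0 0 0;0 0 0 0", "gripper": 1}}

```text
clock: 3.28
position: [0.5259, -0.1904, 0.0397]
eef_rot: [0.001, 0.113, 0.994, -0.0]
wrist_force: [-0.8, -0.5, 7.2]
finger_gap: 0.0212
gripper_force: 58.5
```

Emit:
{"api": "servo_tool", "payload": {"motion": "0 0 -0.02 0;0 0 -0.035 0;0 0 -0.035 0;0 0 -0.02 0;0 0.03 0 0;-0.002 0.04 0 0;-0.002 0.04 0 0;-0.002 0.04 0 0;-0.002 0.04 0 0;-0.002 0.04 0 0;-0.002 0.04 0 0;-0.002 0.04 0 0"}}

```text
clock: 4.28
position: [0.6084, 0.1105, 0.1485]
eef_rot: [0.0, 0.113, 0.994, -0.0]
wrist_force: [1.0, 0.1, -1.2]
finger_gap: 0.0212
gripper_force: 59.1
```

Emit:
{"api": "servo_tool", "payload": {"motion": "0 0.04 0 0;0 0.04 0 0;0 0.04 0 0;0 0.035 0 0;0 0.02 0 0;0 0 0 0;0 0 0 0;0 0 0 0"}}

```text
clock: 4.95
position: [0.6477, 0.2784, 0.1479]
eef_rot: [-0.0, 0.113, 0.994, -0.001]
wrist_force: [1.2, 0.0, -1.0]
finger_gap: 0.0213
gripper_force: 59.1
```

```bash
python3 - <<'E'
from h import *
p=camera_params("side");im=camera("side");b=camera("scene")
cv2.imwrite("pics/s2.png",np.hstack([im[40:240,180:580,::-1],b[120:320,180:580,::-1]]))
s=telemetry.state();print(s["clock"],s["position"],s["wrist_force"],s["finger_gap"],s["q"])
E
```

```text
5.05 [0.64812694 0.2772967  0.14842109] [-0.51818067  0.33689809 -1.08656263] 0.02070025474503608 [-0.32375446  0.6139957  -0.20607986  1.22022275  0.12308854  1.31952694
  0.8179087 ]
```

View pics/s2.png

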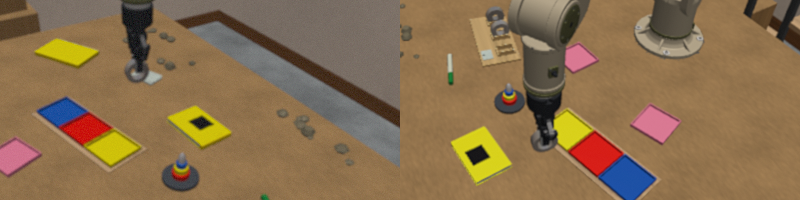

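The ring is in the grip (left half, (137,70)) over open table. Next I lower it to stand on edge.

Emit:
{"api": "servo_tool", "payload": {"motion": "0 0 0.03 0;0 0 0.035 0;0 0 0.028 0;0 0 0.015 0;0 0 0.005 0;0 0 0.002 0;0 0 0.001 0;0 0 0 0;0 0 0 0"}}

```text
clock: 5.8
position: [0.6486, 0.2796, 0.0341]
eef_rot: [0.001, 0.113, 0.994, 0.001]
wrist_force: [0.7, 0.6, -1.0]
finger_gap: 0.0207
gripper_force: 59.1
```

Emit:
{"api": "servo_tool", "payload": {"motion": "0 0 0.001 0;0 0 0.001 0;0 0 0.0005 0;0 0 0 0"}}

```text
clock: 6.13
position: [0.6485, 0.2797, 0.0318]
eef_rot: [0.001, 0.113, 0.994, 0.001]
wrist_force: [-1.9, -0.9, 6.6]
finger_gap: 0.0208
gripper_force: 60.1
```

Emit:
{"api": "servo_tool", "payload": {"motion": "0 0 0 0;0 0 0 0;0 0 0 0;0 0 0 0;0 0 0 0;0 0 -0.02 0;0 0 -0.03 0;0 0 -0.03 0;0 0 0 0", "gripper": 0.3}}

```text
clock: 6.88
position: [0.6508, 0.281, 0.1174]
eef_rot: [0.004, 0.113, 0.994, 0.003]
wrist_force: [1.0, 1.7, 2.5]
finger_gap: 0.0597
gripper_force: 0.0
```

```bash
python3 - <<'E'
from h import *
p=camera_params("wrist");im=camera("wrist");b=camera("side")
cv2.imwrite("pics/w3.png",np.hstack([im[50:350,120:520,::-1],cv2.resize(b[40:190,240:440,::-1],(400,300))]))
s=telemetry.state();print(s["clock"],s["position"],s["wrist_force"],s["finger_gap"]);np.savez("w3.npz",**p)
E
```

```text
6.9833 [0.64867314 0.27985139 0.11182651] [-0.36798682 -0.31781265 -0.51526917] 0.059415873827329574
```

View pics/w3.png

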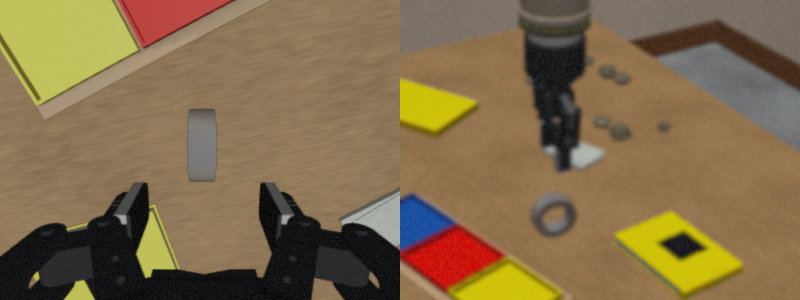

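The ring stands upright on the table at (203,145) in the crop. I'll close the fingers, lower them on its -y side and tip it over with a slow push.

Emit:
{"api": "servo_tool", "payload": {"motion": "0 -0.025 0 0;0 -0.025 0 0;0 0 0 0;0 0 0 0;0 0 0.02 0;0 0 0.03 0;0 0 0.014 0;0 0 0 0;0 0.01 0 0;0 0.008 0 0;0 0.003 0 0;0 0.003 0 0", "gripper": 1}}

```text
clock: 7.98
position: [0.6425, 0.2562, 0.0474]
eef_rot: [0.001, 0.112, 0.994, 0.001]
wrist_force: [-0.4, -0.7, -0.8]
finger_gap: 0.0001
gripper_force: 0.0
```

Emit:
{"api": "servo_tool", "payload": {"motion": "0 0.003 0 0;0 0.003 0 0;0 0.003 0 0;0 0.003 0 0;0 0.003 0 0;0 0.003 0 0;0 0.003 0 0;0 0.003 0 0;0 0.003 0 0;0 0 0 0;0 0 0 0"}}

```text
clock: 8.9
position: [0.6478, 0.2805, 0.0457]
eef_rot: [-0.0, 0.113, 0.994, 0.0]
wrist_force: [-0.5, 0.9, 0.4]
finger_gap: -0.0002
gripper_force: 0.0
```

Emit:
{"api": "servo_tool", "payload": {"motion": "0 -0.005 -0.02 0;0 0 -0.035 0;0 0.02 -0.03 0;0 0.02 0 0;0 0 0 0;0 0 0 0", "gripper": 0}}

```text
clock: 9.4
position: [0.6555, 0.3159, 0.1313]
eef_rot: [0.0, 0.112, 0.994, 0.001]
wrist_force: [0.3, 0.1, -0.2]
finger_gap: 0.0722
gripper_force: 0.0
```

```bash
python3 - <<'E'
from h import *
p=camera_params("wrist");im=camera("wrist");b=camera("side")
cv2.imwrite("pics/w4.png",np.hstack([im[50:350,120:520,::-1],cv2.resize(b[40:190,240:440,::-1],(400,300))]))
cv2.imwrite("pics/w4f.png",im[:,:,::-1])
s=telemetry.state();print(s["clock"],s["position"],s["eef_rot"],s["wrist_force"],s["finger_gap"]);np.savez("w4.npz",**p)
E
```

```text
9.5 [0.65569367 0.31332203 0.13013586] [-3.19393419e-04  1.13496553e-01  9.93538122e-01 -6.56027055e-04] [ 0.55865153 -0.87560339 -0.16064544] 0.08477399673921905
```

View pics/w4.png

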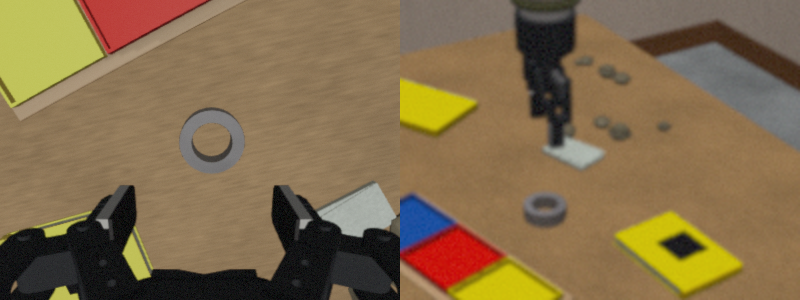

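The ring lies flat at (212,140) in the crop, released. Now I measure it.

```bash
python3 - <<'E'
from h import *
p=dict(np.load("w4.npz"));im=np.ascontiguousarray(cv2.imread("pics/w4f.png")[:,:,::-1])
hsv=cv2.cvtColor(im,cv2.COLOR_RGB2HSV)
m=((hsv[...,1]<60)&(hsv[...,2]>60)).astype(np.uint8);m[:140]=0;m[235:]=0;m[:,:280]=0;m[:,380:]=0
m=cv2.morphologyEx(m,cv2.MORPH_OPEN,np.ones((3,3)))
cs,_=cv2.findContours(m,cv2.RETR_CCOMP,cv2.CHAIN_APPROX_NONE)
for c in cs:
    if cv2.contourArea(c)<300: continue
    Q=np.array([plane(p,q[0],.022)[:2] for q in c]).astype(np.float32)
    print(cv2.contourArea(c),cv2.fitEllipse(Q),cv2.minEnclosingCircle(Q))
E
```

```text
3279.0 ((0.6561543345451355, 0.3229590952396393), (0.06045585498213768, 0.06258239597082138), 84.95807647705078) ((0.6559675931930542, 0.3229469954967499), 0.03174041956663132)
1109.5 ((0.6548149585723877, 0.3237576484680176), (0.03364861011505127, 0.038061585277318954), 150.1679229736328) ((0.6560148000717163, 0.3230576813220978), 0.01952367275953293)
```

Emit:
{"api": "servo_tool", "payload": {"motion": "0.002 0.009 0 0;0 0 0.03 0;0 0 0.035 0;0 0 0.03 0;0 0 0.02 0;0 0 0.01 0;0 0 0.005 0;0 0 0 0;0 0 0 0", "gripper": 0}}

```text
clock: 10.25
position: [0.6567, 0.324, 0.0023]
eef_rot: [0.001, 0.113, 0.994, 0.001]
wrist_force: [-0.1, -0.4, -0.3]
finger_gap: 0.0853
gripper_force: 0.0
```

Emit:
{"api": "servo_tool", "payload": {"motion": "0 0 0 0;0 0 0 0;0 0 0 0;0 0 0 0;0 0 0 0;0 0 0 0;0 0 0 0", "gripper": 1}}

```text
clock: 10.83
position: [0.6571, 0.3243, 0.0032]
eef_rot: [0.001, 0.113, 0.994, 0.001]
wrist_force: [-1.0, -0.6, 7.9]
finger_gap: 0.0595
gripper_force: 65.5
```

Emit:
{"api": "servo_tool", "payload": {"motion": "0 0 -0.015 0;0 0 -0.035 0;0 0 -0.035 0;0 0 -0.035 0;0 0 -0.03 0;0 -0.03 0 0;-0.004 -0.04 0 0;-0.004 -0.04 0 0;-0.004 -0.04 0 0;-0.003 -0.04 0 0;-0.003 -0.03 0 0;0 0 0 0"}}

```text
clock: 11.83
position: [0.6243, 0.0947, 0.1523]
eef_rot: [0.001, 0.119, 0.993, -0.003]
wrist_force: [1.4, -1.6, -1.2]
finger_gap: 0.0595
gripper_force: 65.1
```

```bash
python3 - <<'E'
from h import *
from cell import telemetry
im0=camera("side")
s=telemetry.state();p=camera_params("wrist");im=camera("wrist")
cv2.imwrite("pics/w5f.png",im[:,:,::-1]);cv2.imwrite("pics/w5.png",np.hstack([im[50:350,120:520,::-1],cv2.resize(im0[40:240,270:470,::-1],(300,300))]))
print(s["clock"],s["position"],s["eef_rot"],s["wrist_force"],s["finger_gap"]);np.savez("w5.npz",**p)
E
```

```text
11.8833 [0.62432029 0.09915061 0.1523187 ] [ 8.03803145e-04  1.17105314e-01  9.93118456e-01 -1.19665714e-03] [ 0.57866949  0.91047863 -0.83279088] 0.05975729835745915
```

View pics/w5.png

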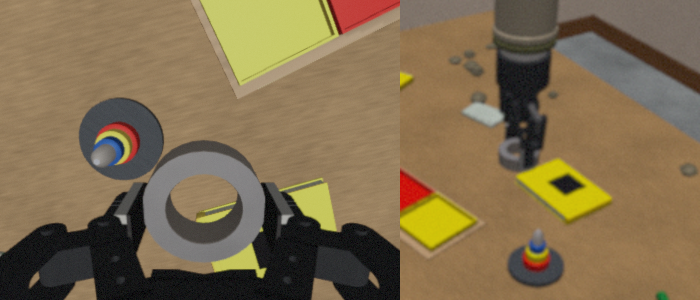

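The ring is held level at (205,200) in the crop. The gauge foot is at (120,138) with its nose at (103,153).

```bash
python3 - <<'E'
from h import *
from scipy.optimize import least_squares
def circ(Q,r=None):
    Q=np.asarray(Q)[:,:2];f=lambda v:np.hypot(*(Q-v[:2]).T)-(r or v[2])
    s=least_squares(f,[*Q.mean(0)]+([] if r else [.03]),loss="soft_l1",f_scale=.001);return s.x.round(4),np.abs(s.fun).mean().round(5)
p=dict(np.load("w5.npz"));g=cv2.imread("pics/w5f.png");im=np.ascontiguousarray(g[:,:,::-1])
x,y,w,h=193,140,95,95
hsv=cv2.cvtColor(g,cv2.COLOR_BGR2HSV)
k=((hsv[...,1]<110)&(hsv[...,2]<85)).astype(np.uint8)[y:y+h,x:x+w]
k=cv2.morphologyEx(k,cv2.MORPH_OPEN,np.ones((3,3)))
n,l,s,_=cv2.connectedComponentsWithStats(k);i=1+s[1:,4].argmax()
c=max(cv2.findContours((l==i).astype(np.uint8),0,1)[0],key=cv2.contourArea)[:,0]+[x,y]
Q=np.array([plane(p,q,.010) for q in c]);print(len(c),c.min(0),c.max(0))
u=c[(c[:,1]<200)|(c[:,0]<205)];print("foot",circ(Q,.045),circ(Q[(c[:,1]<215)&(c[:,0]<280)],.045))
m=((hsv[...,1]<45)&(hsv[...,2]>75)).astype(np.uint8)
m[:185]=0;m[320:]=0;m[:,:262]=0;m[:,388:]=0
n,l,s,_=cv2.connectedComponentsWithStats(m);i=1+s[1:,4].argmax();print(s[i])
for cc in cv2.findContours((l==i).astype(np.uint8),cv2.RETR_CCOMP,1)[0]:
    if len(cc)<60: continue
    cc=cc[:,0];R=np.array([plane(p,q,.1523+.019) for q in cc]);print("ring",len(cc),cc.min(0),cc.max(0),circ(R),circ(R,.031))
# nose tip: brightest grey blob
t=((hsv[...,1]<60)&(hsv[...,2]>85)).astype(np.uint8)[y:y+h,x:x+w]
n,l,s,cc=cv2.connectedComponentsWithStats(t)
for j in range(1,n):
    if s[j,4]>30: print("grey",s[j],cc[j]+[x,y],plane(p,cc[j]+[x,y],.074))
E
```

```text
364 [199 148] [283 228]
foot (array([0.6097, 0.012 ]), np.float64(0.00728)) (array([0.6112, 0.0121]), np.float64(0.00905))
[ 263  199  122  113 6818]
ring 369 [263 199] [384 311] (array([0.6238, 0.0989, 0.0305]), np.float64(0.00033)) (array([0.6239, 0.0989]), np.float64(0.00057))
ring 213 [285 223] [362 293] (array([0.624 , 0.0988, 0.0191]), np.float64(0.00014)) (array([0.6297, 0.0862]), np.float64(0.00962))
grey [ 17  54  26  24 441] [222.62131519 205.55782313] [0.6076058  0.01552821 0.074     ]
grey [ 74  71  21  24 300] [279.73333333 225.86666667] [0.63616824 0.05724446 0.074     ]
```

```bash
cat > gauge.py <<'E'
from h import *
from scipy.optimize import least_squares
def circ(Q,r):
    Q=np.asarray(Q)[:,:2];f=lambda v:np.hypot(*(Q-v).T)-r
    v=Q.mean(0)
    s=least_squares(f,v,loss="cauchy",f_scale=.0007);return s.x.round(4),(np.abs(s.fun)<.0015).mean() if False else (np.abs(f(s.x))<.0015).mean().round(2)
def foot(name,p,im,X):
    c0=proj(p,[[*X,.02]])[0];r=np.ptp(proj(p,[[X[0]-.06,X[1],.01],[X[0]+.06,X[1],.01],[X[0],X[1]-.06,.01],[X[0],X[1]+.06,.01]]),0).max()/2
    x,y=(c0-r).astype(int);h=int(2*r)
    g=cv2.cvtColor(im,cv2.COLOR_RGB2HSV)[y:y+h,x:x+h]
    k=((g[...,2]<85)&(g[...,1]<110)).astype(np.uint8)
    n,l,s,_=cv2.connectedComponentsWithStats(k)
    i=1+s[1:,4].argmax();c=max(cv2.findContours((l==i).astype(np.uint8),0,1)[0],key=cv2.contourArea)
    c=cv2.convexHull(c)[:,0]; c=np.vstack([np.linspace(a,b,12) for a,b in zip(c,np.roll(c,-1,0)) if np.hypot(*(a-b))<9])+[x,y]
    print(name,"foot",circ([plane(p,q,.010) for q in c],.045))
E
python3 - <<'E'
from gauge import *
s=telemetry.state();p=camera_params("wrist");im=camera("wrist");print(s["clock"],s["position"],s["eef_rot"],s["wrist_force"])
foot("wrist",p,im,(.607,.008));cv2.imwrite("pics/w6f.png",im[:,:,::-1]);np.savez("w6.npz",**p)
for n in("side","scene"):
    foot(n,camera_params(n),camera(n),(.607,.008))
g=lambda f:np.ascontiguousarray(cv2.imread(f)[:,:,::-1])
foot("w1",dict(np.load("w1.npz")),g("pics/w1.png"),(.607,.008));foot("w5",dict(np.load("w5.npz")),g("pics/w5f.png"),(.607,.008))
hsv=cv2.cvtColor(im,cv2.COLOR_RGB2HSV)
for k,z,(lo,hi) in[("red",.0235,COL["red"]),("yellow",.0375,COL["yellow"]),("blue",.0515,COL["blue"])]:
    q=proj(p,[[.607,.008,z]])[0];print(k,[(a,c) for a,c in blobs(im,lo,hi,20)[0] if np.hypot(*(c-q))<40],q)
print(telemetry.state()["position"])
E
```

```text
11.9333 [0.62417586 0.10288622 0.15222919] [ 6.57676622e-04  1.15082034e-01  9.93355768e-01 -1.03167560e-04] [ 0.58471622  0.39898517 -0.49510471]
wrist foot (array([0.61  , 0.0119]), np.float64(0.96))
side foot (array([0.6071, 0.0077]), np.float64(0.54))
scene foot (array([0.6115, 0.0151]), np.float64(0.6))
w1 foot (array([0.6089, 0.0089]), np.float64(0.85))
w5 foot (array([0.6098, 0.0117]), np.float64(0.96))
red [(np.int32(408), array([241.2, 186.2]))] [228.99550208 192.20159928]
yellow [(np.int32(54), array([240.2, 190.9]))] [224.27120245 195.95231762]
blue [(np.int32(278), array([228.3, 198. ]))] [219.0551362  200.09681013]
[0.6237892  0.10734139 0.15138985]
```

Emit:
{"api": "servo_tool", "payload": {"motion": "-0.002 -0.025 0 0;-0.002 -0.03 0 0;-0.002 -0.025 0 0;-0.001 -0.015 0 0;0 0 0.02 0;0 0 0.025 0;0 0 0.012 0;0 0 0 0;0 0 0 0;0 0 0 0"}}

```text
clock: 12.92
position: [0.6102, 0.0121, 0.095]
eef_rot: [0.001, 0.112, 0.994, 0.0]
wrist_force: [-0.3, -0.9, -0.3]
finger_gap: 0.0595
gripper_force: 65.1
```

```bash
cat > rg.py <<'E'
from gauge import *
s=telemetry.state();p=camera_params("wrist");im=camera("wrist")
print(s["clock"],s["position"],s["eef_rot"],s["wrist_force"],s["finger_gap"])
z=s["position"][2]+.019
hsv=cv2.cvtColor(im,cv2.COLOR_RGB2HSV);m=((hsv[...,1]<45)&(hsv[...,2]>75)).astype(np.uint8)
m[:180]=0;m[325:]=0;m[:,:255]=0;m[:,395:]=0
n,l,st,_=cv2.connectedComponentsWithStats(m);i=1+st[1:,4].argmax()
c=max(cv2.findContours((l==i).astype(np.uint8),0,1)[0],key=cv2.contourArea)[:,0]
print("ring",circ([plane(p,q,z) for q in c],.031))
cv2.imwrite("pics/rg_w.png",im[:,:,::-1])
a=[]
for nm in("side","scene"):
    q=camera_params(nm);b=camera(nm);u,v=proj(q,[[.61,.01,.08]])[0].astype(int)
    a.append(cv2.resize(b[v-45:v+45,u-45:u+45,::-1],(270,270),interpolation=cv2.INTER_CUBIC))
cv2.imwrite("pics/rg.png",np.hstack([im[170:340,240:410,::-1] if False else cv2.resize(im[170:340,240:410,::-1],(260,270)),*a]))
E
python3 rg.py
```

```text
12.9167 [0.6101727  0.01209742 0.09501148] [6.81462694e-04 1.12476840e-01 9.93654067e-01 3.02947636e-04] [-0.27900943 -0.93432266 -0.29851405] 0.05948279421724643
ring (array([0.6093, 0.0122]), np.float64(0.69))
```

View pics/rg.png

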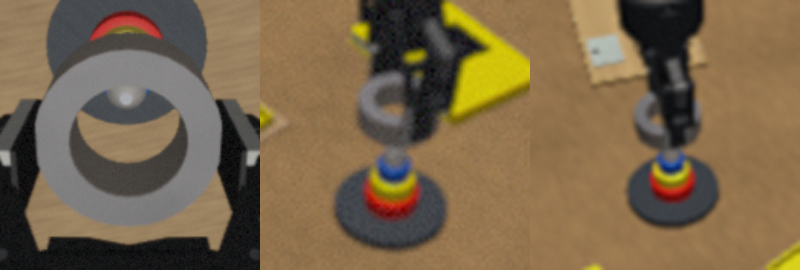

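The nose is centred under the bore (nose at (127,95), bore at (128,128), the offset being the camera's slant). I'll ease down, watching the force.

Emit:
{"api": "servo_tool", "payload": {"motion": "0 0 0.01 0;0 0 0.01 0;0 0 0.01 0;0 0 0.005 0;0 0 0 0;0 0 0 0"}}

```text
clock: 13.57
position: [0.6089, 0.011, 0.058]
eef_rot: [-0.001, 0.113, 0.994, -0.0]
wrist_force: [0.3, 0.8, -0.7]
finger_gap: 0.0596
gripper_force: 65.1
```

Emit:
{"api": "servo_tool", "payload": {"motion": "0 0 0.002 0;0 0 0.002 0;0 0 0.002 0;0 0 0 0;0 0 0 0"}}

```text
clock: 13.98
position: [0.6093, 0.011, 0.0528]
eef_rot: [-0.0, 0.113, 0.994, 0.0]
wrist_force: [0.7, 0.5, -0.9]
finger_gap: 0.0591
gripper_force: 65.1
```

Emit:
{"api": "servo_tool", "payload": {"motion": "0 0 0.003 0;0 0 0.003 0;0 0 0.003 0;0 0 0 0;0 0 0 0"}}

```text
clock: 14.4
position: [0.6091, 0.011, 0.0434]
eef_rot: [-0.0, 0.113, 0.994, -0.0]
wrist_force: [0.9, 0.9, -0.0]
finger_gap: 0.0599
gripper_force: 65.1
```

Emit:
{"api": "servo_tool", "payload": {"motion": "0 0 0.001 0;0 0 0.001 0;0 0 0.001 0;0 0 0 0;0 0 0 0"}}

```text
clock: 14.82
position: [0.6093, 0.011, 0.0407]
eef_rot: [-0.0, 0.113, 0.994, 0.0]
wrist_force: [-0.3, 0.5, -1.0]
finger_gap: 0.0593
gripper_force: 65.1
```

Emit:
{"api": "servo_tool", "payload": {"motion": "0 0 0.001 0;0 0 0.001 0;0 0 0.001 0;0 0 0 0;0 0 0 0"}}

```text
clock: 15.23
position: [0.6093, 0.011, 0.0377]
eef_rot: [-0.0, 0.113, 0.994, 0.0]
wrist_force: [1.0, -0.6, -1.4]
finger_gap: 0.0595
gripper_force: 65.1
```

Past the yellow band, so on towards red.

Emit:
{"api": "servo_tool", "payload": {"motion": "0 0 0.002 0;0 0 0.002 0;0 0 0.002 0;0 0 0 0;0 0 0 0"}}

```text
clock: 15.65
position: [0.6092, 0.011, 0.0315]
eef_rot: [-0.0, 0.113, 0.994, -0.0]
wrist_force: [-0.0, -0.4, -0.4]
finger_gap: 0.0596
gripper_force: 65.1
```

Emit:
{"api": "servo_tool", "payload": {"motion": "0 0 0.001 0;0 0 0.001 0;0 0 0 0;0 0 0 0"}}

```text
clock: 15.98
position: [0.6093, 0.011, 0.0297]
eef_rot: [-0.0, 0.113, 0.994, -0.0]
wrist_force: [1.0, 0.2, -0.9]
finger_gap: 0.0597
gripper_force: 65.1
```

Emit:
{"api": "servo_tool", "payload": {"motion": "0 0 0.001 0;0 0 0 0;0 0 0 0"}}

```text
clock: 16.23
position: [0.6093, 0.011, 0.0287]
eef_rot: [-0.0, 0.113, 0.994, 0.0]
wrist_force: [0.6, -0.2, -0.5]
finger_gap: 0.0597
gripper_force: 65.1
```

Emit:
{"api": "servo_tool", "payload": {"motion": "0 0 0.001 0;0 0 0 0;0 0 0 0"}}

```text
clock: 16.48
position: [0.6095, 0.011, 0.028]
eef_rot: [0.0, 0.113, 0.994, 0.0]
wrist_force: [-0.2, -1.0, -0.2]
finger_gap: 0.0598
gripper_force: 65.3
```

Emit:
{"api": "servo_tool", "payload": {"motion": "0 0 0.001 0;0 0 0 0;0 0 0 0"}}

```text
clock: 16.73
position: [0.6098, 0.0111, 0.0276]
eef_rot: [0.0, 0.113, 0.994, 0.0]
wrist_force: [-2.2, -0.5, 5.3]
finger_gap: 0.0592
gripper_force: 65.9
```

The ring stopped at red height. Release and check.

Emit:
{"api": "servo_tool", "payload": {"motion": "0 0 0 0;0 0 0 0;0 0 0 0;0 0 0 0;0 0 0 0;0 0 0 0;0 0 0 0;0 0 0 0;0 0 0 0;0 0 0 0", "gripper": 0}}

```text
clock: 17.57
position: [0.6093, 0.0111, 0.0268]
eef_rot: [-0.0, 0.113, 0.994, 0.0]
wrist_force: [-1.0, -0.2, 0.0]
finger_gap: 0.0851
gripper_force: 0.0
```

```bash
python3 - <<'E'
from gauge import *
p=camera_params("wrist");im=camera("wrist");cv2.imwrite("pics/w7f.png",im[:,:,::-1]);np.savez("w7.npz",**p)
b=camera("side");q=camera_params("side");u,v=proj(q,[[.61,.01,.05]])[0].astype(int)
c=camera("scene");q=camera_params("scene");r,t=proj(q,[[.61,.01,.05]])[0].astype(int)
R=lambda a:cv2.resize(a,(260,260),interpolation=cv2.INTER_CUBIC)
cv2.imwrite("pics/g7.png",np.hstack([R(im[150:350,220:420,::-1]),R(b[v-40:v+40,u-40:u+40,::-1]),R(c[t-40:t+40,r-40:r+40,::-1])]))
s=telemetry.state();print(s["clock"],s["position"],s["wrist_force"],s["finger_gap"],s["gripper_force"])
# trays
for n in("side","scene"):
    P=camera_params(n);I=b if n=="side" else c
    for k,(lo,hi) in COL.items():
        for a,cc in blobs(I,lo,hi,300)[0]:
            X=plane(P,cc,.007)
            if abs(X[0]-.5)<.1 and .1<X[1]<.5: print(n,k,X)
E
```

```text
17.7167 [0.60933751 0.01102736 0.0267985 ] [ 0.11591385 -0.83558522  0.49120745] 0.08523424955082873 0.0
side red [0.4964545  0.29434099 0.007     ]
side yellow [0.52241134 0.18759414 0.007     ]
side blue [0.47027568 0.40053936 0.007     ]
scene red [0.49429697 0.28649189 0.007     ]
scene yellow [0.51882673 0.18047911 0.007     ]
scene blue [0.46995325 0.39287127 0.007     ]
```

View pics/g7.png

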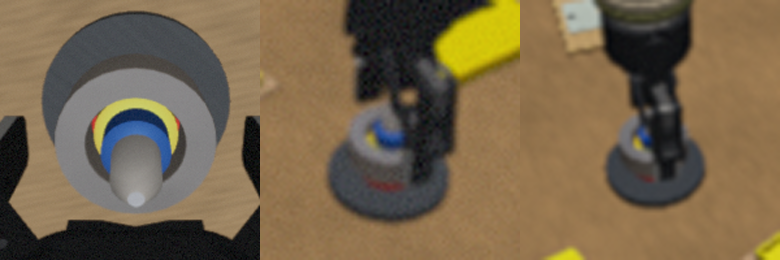

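The ring sits level on the red band: red shows under it in the side crop at (385,187), and yellow shows inside the bore in the wrist crop. It takes the red tray. Regrip, lift and carry.

Emit:
{"api": "servo_tool", "payload": {"motion": "0 0 0 0;0 0 0 0;0 0 0 0;0 0 0 0;0 0 0 0;0 0 0 0;0 0 0 0", "gripper": 1}}

```text
clock: 18.3
position: [0.6096, 0.0111, 0.0272]
eef_rot: [0.0, 0.113, 0.994, 0.0]
wrist_force: [-1.8, 0.6, 4.9]
finger_gap: 0.0596
gripper_force: 64.1
```

Emit:
{"api": "servo_tool", "payload": {"motion": "0 0 -0.005 0;0 0 -0.01 0;0 0 -0.02 0;0 0 -0.025 0;0 0 -0.025 0;0 0 -0.015 0;0 0 0 0;0 0 0 0"}}

```text
clock: 18.97
position: [0.6099, 0.011, 0.1279]
eef_rot: [0.001, 0.113, 0.994, 0.0]
wrist_force: [-0.2, -0.7, -2.4]
finger_gap: 0.06
gripper_force: 64.8
```

Emit:
{"api": "servo_tool", "payload": {"motion": "0.012 0.017 0 0;0.022 0.031 0 0;0.022 0.031 0 0;0.022 0.031 0 0;0.022 0.031 0 0;0.022 0.031 0 0;0.022 0.031 0 0;0.018 0.026 0 0;0.012 0.018 0 7;0 0 0 7;0 0 0 4.6;0 0 0 0"}}

```text
clock: 19.97
position: [0.4941, 0.2908, 0.125]
eef_rot: [-0.001, 0.273, 0.962, -0.001]
wrist_force: [0.2, -0.6, -0.8]
finger_gap: 0.0593
gripper_force: 64.8
```

Emit:
{"api": "servo_tool", "payload": {"motion": "0 0 0 0;0 0 0 0;0 0 0 0"}}

```text
clock: 20.22
position: [0.4953, 0.2902, 0.1263]
eef_rot: [-0.0, 0.272, 0.962, -0.0]
wrist_force: [-0.5, -0.3, 0.2]
finger_gap: 0.0598
gripper_force: 64.8
```

```bash
python3 - <<'E'
from h import *
s=telemetry.state();p=camera_params("wrist");im=camera("wrist");cv2.imwrite("pics/w8f.png",im[:,:,::-1]);np.savez("w8.npz",**p)
print(s["clock"],s["position"],s["eef_rot"],s["finger_gap"],s["wrist_force"])
for k,(lo,hi) in COL.items():
    for a,cc in blobs(im,lo,hi,300)[0]: print(k,a,cc,plane(p,cc,.007))
lo,hi=COL["red"];m=blobs(im,lo,hi)[1];ys,xs=np.nonzero(m);print(xs.min(),xs.max(),ys.min(),ys.max())
c=max(cv2.findContours(m,0,2)[0],key=cv2.contourArea);Q=np.array([plane(p,q[0],.013)[:2] for q in c]).astype(np.float32)
r=cv2.minAreaRect(Q*1000);print("red rect",r,(cv2.boxPoints(r)).round(1).tolist())
E
```

```text
20.2167 [0.49533829 0.29024672 0.12632109] [-3.09955681e-04  2.71644638e-01  9.62397529e-01 -3.00232966e-04] 0.05978820712344357 [-0.51138125 -0.28745114  0.17946747]
red 7466 [322.1 172.4] [0.47976266 0.29771384 0.007     ]
red 1189 [322.6 240.3] [0.54007347 0.26120981 0.007     ]
red 305 [172.2 379.1] [0.60345268 0.00313756 0.007     ]
blue 14129 [409.3 105.3] [0.46843258 0.39703335 0.007     ]
157 399 114 392
red rect ((496.03631591796875, 288.0601806640625), (104.02407836914062, 104.68108367919922), 13.38111686706543) [[433.29998779296875, 326.8999938964844], [457.5, 225.10000610351562], [558.7000122070312, 249.1999969482422], [534.5, 351.0]]
```

Tray centre and ring agree within about 2 mm. Lowering.

Emit:
{"api": "servo_tool", "payload": {"motion": "0 0 0.02 0;0 0 0.025 0;0 0 0.025 0;0 0 0.02 0;0 0 0.01 0;0 0 0.006 0;0 0 0.004 0;0 0 0.002 0;0 0 0.001 0;0 0 0 0;0 0 0 0"}}

```text
clock: 21.18
position: [0.4959, 0.2912, 0.0147]
eef_rot: [0.0, 0.272, 0.962, 0.001]
wrist_force: [0.6, -0.3, -0.8]
finger_gap: 0.0596
gripper_force: 64.9
```

Emit:
{"api": "servo_tool", "payload": {"motion": "0 0 0.001 0;0 0 0.001 0;0 0 0 0;0 0 0 0"}}

```text
clock: 21.52
position: [0.4953, 0.2908, 0.0118]
eef_rot: [-0.0, 0.272, 0.962, 0.0]
wrist_force: [0.1, -0.3, -1.1]
finger_gap: 0.0592
gripper_force: 64.9
```

Emit:
{"api": "servo_tool", "payload": {"motion": "0 0 0.001 0;0 0 0.001 0;0 0 0 0;0 0 0 0"}}

```text
clock: 21.85
position: [0.4954, 0.2909, 0.0098]
eef_rot: [0.0, 0.272, 0.962, 0.0]
wrist_force: [0.2, 0.4, 0.7]
finger_gap: 0.0596
gripper_force: 64.9
```

Emit:
{"api": "servo_tool", "payload": {"motion": "0 0 0.001 0;0 0 0 0;0 0 0 0"}}

```text
clock: 22.1
position: [0.4954, 0.2909, 0.0097]
eef_rot: [0.0, 0.272, 0.962, 0.0]
wrist_force: [-2.5, -0.9, 9.5]
finger_gap: 0.0595
gripper_force: 65.9
```

Touchdown. Open partly to stay clear of the walls, then rise.

Emit:
{"api": "servo_tool", "payload": {"motion": "0 0 0 0;0 0 0 0;0 0 0 0;0 0 0 0;0 0 0 0;0 0 -0.005 0;0 0 -0.015 0;0 0 -0.03 0;0 0 -0.035 0;0 0 -0.035 0;0 0 0 0;0 0 0 0", "gripper": 0.15}}

```text
clock: 23.1
position: [0.4968, 0.2918, 0.1319]
eef_rot: [0.002, 0.272, 0.962, 0.002]
wrist_force: [0.0, -0.3, -0.0]
finger_gap: 0.0727
gripper_force: 0.0
```

```bash
python3 - <<'E'
from gauge import *
s=telemetry.state();p=camera_params("wrist");im=camera("wrist");cv2.imwrite("pics/w9f.png",im[:,:,::-1])
print(s["clock"],s["position"],s["finger_gap"],s["wrist_force"])
hsv=cv2.cvtColor(im,cv2.COLOR_RGB2HSV);m=((hsv[...,1]<45)&(hsv[...,2]>75)).astype(np.uint8)
q=proj(p,[[.4954,.2909,.029]])[0];k=np.zeros_like(m);cv2.circle(k,tuple(int(v) for v in q),70,1,-1);m&=k
n,l,st,_=cv2.connectedComponentsWithStats(m);i=1+st[1:,4].argmax()
c=max(cv2.findContours((l==i).astype(np.uint8),0,1)[0],key=cv2.contourArea)[:,0]
print(st[i],"ring",circ([plane(p,v,.029) for v in c],.031))
m=blobs(im,*COL["red"])[1];c=max(cv2.findContours(m,0,2)[0],key=cv2.contourArea)
print("tray",cv2.minAreaRect((1000*np.array([plane(p,v[0],.013)[:2] for v in c])).astype(np.float32)))
# are other rings in place? compare patches of rack in side view to start
b=camera("side").astype(int);a=cv2.imread("pics/side0.png")[:,:,::-1].astype(int)
print("rack diff",np.abs(a-b)[300:375,380:445].mean(),"marker",np.abs(a-b)[230:285,435:475].mean(),"notebook",np.abs(a-b)[145:190,345:415].mean())
E
```

```text
23.1 [0.49684929 0.29184807 0.13188139] 0.07267992659993809 [ 0.02369491 -0.27888975 -0.04620948]
[ 289  160   66   66 2115] ring (array([0.4958, 0.2911]), np.float64(0.84))
tray ((496.09136962890625, 288.0436706542969), (104.12881469726562, 104.65909576416016), 13.354574203491211)
rack diff 3.1078290598290597 marker 3.103787878787879 notebook 3.1266666666666665
```

```bash
python3 -c "
from cell import job
print(job.hand_in())"
```

```text
the job is handed in; nothing more can be done
None
```

I sized the tagged ring and handed the job in at about 23 s: it stopped level on the red band (38 mm bore) and now lies in the red tray, about 3 mm from its centre; in the side view the other two rings, notebook and marker looked unmoved.

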